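# Set a sheet blank over the folding edge and clamp it

### The arm

A 6-joint arm with a two-finger parallel gripper is mounted at the origin on a cart in front of the work surface, level with it; the furniture and walls round the work are solid. World frame = base frame: x ahead of the robot, y to its left, z up, the work surface at z = 0. Lengths are in m, angles in degrees, forces in N, time in s.
With the tool pointing down it reaches from about 0.15 to 0.775 m from the base axis. Payload 6.1 kg.
Tool frame: the origin (TCP) lies at the very end of the fingers, on their centre line; the grasp point (between the pads) lies 19 mm behind it (arm.grip_depth is the z of the grasp point in the tool frame, in m); z points along the fingers, y is the line along which they close (so a half turn about z gives the same grasp; the last joint's range is limited). The gripper opens to 85 mm and grips with 20 to 120 N. Pads are 22 mm wide; open, the fingers measure 114 mm over their backs; the gripper's body (76 mm by 85 mm) begins 54 mm behind the grasp point. The pads swing forward as they close: fully open they stand 13 mm farther back than shut.
Start: joints at [66.52, 7.208, -2.269, 80.523, 0, 90], TCP at [0.209, 0.482, 0.231] pointing down, gripper open.
Joint ranges: [-155.77, 155.77], [-54.66, 111.73], [-72.52, 77.12], [-102.08, 115.82], [-83.92, 84.16], [-180, 180]. Speed limits (degrees/s): [136.94, 136.94, 172.46, 180, 180, 180].

### API

Orientations are given as a 3x3 rotation matrix whose columns are the frame's x, y, z axes.
In Python, from cell import readout, imaging, arm gives the robot as it stands. The module is installed in compiled form; this text tells all that it offers.
- The arm moves only by the tool drive_tool, never from a script. Its argument "targets" is a list of rows, each an object of numbers: "claw": the gripper command: -1 is fully open, 1 is shut, values between are in proportion; "x", "y", "z": the shift along the tool's x, y, z in mm; "wx", "wy", "wz": the turn, a rotation vector about the tool's x, y, z in degrees. A call has exactly 8 rows; each row is the pose to reach, as a shift and turn from the pose commanded when the call began, along the tool's axes at that moment; what a row does not reach only later rows make up. A row lasts 1/12 s, in which the tool goes at most 41.7 mm and 7.16 degrees, less where a joint would pass 70% of its speed; a pose out of reach is approached as far as the arm can. A call with a gripper value outside its range is refused whole. The fingers move at their own pace and stop on an object; "squeeze" is the grip in N (left out, the last holds). Time passes only in rows, so rows that repeat a pose let the fingers close, or fill a call up. It gives the time, the measured TCP pose, the force, the opening and the grip force at its end, in the units of the state.
- readout.observe(): the state, without advancing time (a new reading comes with each control period).
- imaging.grab_frame(name): name is "side" or "top" or "wrist"; returns (picture, depth): 480x640x3 uint8, red, green, blue; 480x640 float32, m along the optical axis (not along the pixel's ray), 0 where there is no reading.
- imaging.camera_model(name): a dict with "mtx" (3x3 intrinsics, pixels), "origin" and "rotation" of the camera in the world. Camera axes: x right, y down, z forward; pixel columns grow to the right and rows downward; lengths in m; the calibration is good to about 2 mm. A picture is of the moment at which its call begins: read the wrist's pose just before it. camera_model takes no time and is no camera call; for the wrist camera it gives the pose at the moment of the call.
- arm.sign_off(): hands the job in; it is judged then, once.
Trained networks look in the newest picture that a camera, given by its name, has taken for a name from the list of things; names that differ only in an ending like _2 or _b are one class to them, and where a whole thing is asked for, a point or a joint stands for the part that bears it (a point fixed in the world has none). Each returns a list of dicts, best first, with "confidence" (0 to 1); they miss things now and then, are a little off and sometimes report something else, mostly with a low value. They report only what shows in the picture. A call takes as long as a camera call.
- imaging.find_in(camera, label): "location" ([column, row] in pixels, amid what is visible of it).
The state is a dict: "time": time; "joints": joint angles; "joint_velocities": joint speeds; "tau": joint torques, N m; "tcp_pos": TCP position; "eef_rot": TCP orientation; "contact_force": force on the tool from outside, world axes, zero at the start; "wrist_torque": the same for the moment, N m; "finger_gap": finger opening in m; "grasp_force": force on a finger pad.
Only numpy, scipy, OpenCV 4.12 (cv2) and the standard library are available. Lean on these libraries where they do the work, as an engineer would, in place of code of your own. Each camera call takes 0.05 s, during which the arm holds its last target. There are 200 camera calls.

### The job

Push the aluminium blank along the folding block, against its upturned rear flange, until the black fold line lies right along the block's dark steel front edge and the narrow tab sticks out over it, ready for folding. Then press the red clamp handle all the way down so that the rubber foot holds the blank there. Push gently with the fingers only: the blank must not be pinched or lifted, and the other things on the bench stay where they are.

Things in the scene. Friction and masses are not known exactly. Their poses are not given: they have to be found in the camera images.
- folding_block: Wooden folding block fixed to the bench, dark steel nosing at its front (-x) end. Origin on the bench; x runs from front to rear, y to the left, z up. Bed: x -100 to +110 mm, 126 mm wide, top 40 mm above the bench. Two aluminium guide strips, 8 mm high, inner sides at y = +47 and -47 mm; bed open at front and rear. A toggle clamp stands on a wing at the right, in the plane x = -60 mm
- block_edge (a point): Middle of the block's upper front edge, on the bed surface (block frame x = -100 mm, y = 0, z = 40 mm). The fold line belongs here
- blank: Loose aluminium sheet blank, 2.5 mm thick, 0.11 to 0.22 kg, on the bed between the guides, 2 mm play each side. Body 105 x 90 mm; in front (-x) a tab 30 x 72 mm with two marked holes; at the rear a flange folded up, 24 mm high, 90 mm wide. Origin in the middle of the underside, axes as the block's: tab end x = -67.5 mm, rear face of flange x = +67.5 mm. Under 2 N slides it
- fold_line (a point): Middle of the black fold line (3 mm wide, drawn across the upper side), on the blank's underside, 30 mm behind the tab's end, 105 mm in front of the flange's rear face. It starts 44 to 73 mm behind the block's edge
- flange (a point): Middle of the rear face of the upturned flange, 12 mm above the bed: push here towards the block's front
- handle_grip (a point): Point on the axis of the red clamp handle, 85 mm from its pivot; the grip is 17 mm thick, from 35 to 120 mm from the pivot. The pivot's axis runs along the block's x at x = -60, y = -103 mm, 28 mm above the bed; the handle points to the block's right (-y), raised at the start
- clamp_handle (a joint): Angle of the clamp handle (rad): 0 open, handle 54 degrees above level; 0.92 fully down, handle level; it starts at 0 to 0.12 and stays where it is left. It takes about 6 N, 12 N at the end where the foot's spring yields 4 mm; pressing straight down 60 mm to the right of the pivot will do
- hammer: Hammer, 284 mm long, 27 mm high, lying along the front edge of the bench, to the right; bystander
- marker: Blue and white marker pen, 135 mm long, lying to the right; bystander
- pliers: Pliers with red handles, 177 mm long, lying to the left; bystander
- masking_tape: Roll of masking tape, 110 mm across, 25 mm high, lying to the left of the vice; bystander
- electrical_tape: Roll of black tape, 64 mm across, 19 mm high, lying to the right; bystander
- clamp_arm: Steel arm of the clamp with a black sprung rubber foot, 70 mm from its pivot. Origin on the pivot: block frame x = -60, y = -85 mm, 28 mm above the bed. Open, it stands up, to 105 mm above the bed (y -90 to -35 mm); it comes down as the handle does and sets the foot on the blank, 40 mm behind the block's edge
- sanding_block: Brown sanding block, 63 x 112 x 35 mm, lying to the right; bystander

How it is judged (in metres and radians):
On the way, in this order (a step that is already met when the one before it is completed fails the run):
1. with the clamp still open, the fold line is brought to the block's front edge (within 4 mm), the blank flat on the bed (x of fold_line in the frame of block_edge between -0.004 and 0.004 m and value of joint clamp_handle below 0.3 rad and linear speed of blank below 0.01 m/s and angle between blank's own z axis and vertical below 0.05 rad), for 0.2 s.
2. the clamp handle is pressed down and the foot bears on the blank (value of joint clamp_handle above 0.86 rad and contact force between clamp_arm and blank above 1 N), for 0.2 s.
At the end, for the whole second after the job is handed in: The fold line is within 4 mm of the block's front edge, the blank lies flat and straight (within 0.06 rad) between the guides and at rest, and the clamp handle is down (joint above 0.86 rad), its foot pressing on the blank with more than 1 N (all of step 2 and x of fold_line in the frame of block_edge between -0.004 and 0.004 m and angle between the x axis of blank and the x axis of folding_block, either way round below 0.06 rad and angle between blank's own z axis and vertical below 0.05 rad and linear speed of blank below 0.01 m/s); the robot touches nothing.
It fails at once if the blank is lifted off the bed (z of fold_line in the frame of block_edge above 0.012 m).
It fails at once if the flange end of the blank is lifted off the bed (z of flange in the frame of block_edge above 0.024 m).
It fails at once if the blank is pinched or shoved hard (fingers on the blank with over 25 N) (contact force between the fingers and blank above 25 N).
It fails at once if a bystander is moved (distance of any of hammer, marker, pliers, masking_tape, electrical_tape, sanding_block from where it was at the start of the episode above 0.03 m).
It also fails if it takes over 51 s, if anything falls off the work surface, if the arm or the gripper's body presses on something with over 40 N, if the wrist force passes 120 N, or if a joint passes its speed limit or range.

## Working session

There is one attempt and no reset: what is moved stays moved. The work goes in short steps, Python scripts to look and compute and a tool call to move; the robot and the scene stay as the last step left them, time stands still between calls to the robot, and variables do not carry over. Pictures are saved under pics/ and viewed, at most 10 in all, crops included, and the job is handed in when it is done.

Besides the shell and the picture viewer there is one more tool, called after "Emit:" by a JSON object that holds its "op" and its "data". drive_tool: Moves the arm, as the interface text tells. Its arguments: {"type":"object","properties":{"targets":{"type":"array","items":{"type":"object","properties":{"claw":{"type":"number"},"x":{"type":"number"},"y":{"type":"number"},"z":{"type":"number"},"wx":{"type":"number"},"wy":{"type":"number"},"wz":{"type":"number"}}}},"squeeze":{"type":"number"}},"required":["targets"]}

```bash
mkdir -p pics; cat > h.py <<'E'
import numpy as np, cv2
from cell import readout, imaging, arm
def shot(n,f):
    m=imaging.camera_model(n); p,d=imaging.grab_frame(n)
    cv2.imwrite(f'pics/{f}.png',p[:,:,::-1]); np.savez(f'{f}.npz',p=p,d=d,K=m['mtx'],o=m['origin'],R=m['rotation'])
    return p,d,m
def world(m,d,c,r):
    z=d[int(round(r)),int(round(c))]; K=np.array(m['mtx'])
    return np.array(m['origin'])+np.array(m['rotation'])@(z*np.linalg.solve(K,[c,r,1]))
E
python3 - <<'E'
from h import *
s=readout.observe(); print(s['time'],s['tcp_pos'],s['eef_rot'],s['contact_force'])
for n in ['top','side']:
    p,d,m=shot(n,n+'0'); print(n,m)
    for l in ['folding_block','block_edge','blank','fold_line','flange','handle_grip','clamp_arm']:
        f=imaging.find_in(n,l)
        for q in f[:1]: print(l,round(q['confidence'],2),q['location'],world(m,d,*q['location']).round(4))
E
```

```text
0.0 [0.20901527 0.48115687 0.23051226] [[-9.17192196e-01  3.98444564e-01 -6.35943274e-04]
 [ 3.98445071e-01  9.17191007e-01 -1.47705666e-03]
 [-5.24374309e-06 -1.60813330e-03 -9.99998707e-01]] [-0.60841252 -0.10895507  1.17475494]
top {'mtx': array([[455.22637447,   0.        , 310.41135003],
       [  0.        , 455.22637447, 239.43408044],
       [  0.        ,   0.        ,   1.        ]]), 'origin': array([ 0.35269356, -0.10566088,  1.16907046]), 'rotation': array([[ 0.02202972, -0.9924267 ,  0.12084674],
       [-0.99967905, -0.02337894, -0.00975803],
       [ 0.0125094 , -0.12059298, -0.99262322]])}
folding_block 0.79 [310.0, 222.1] [ 0.5337 -0.1148  0.0415]
block_edge 0.95 [315.2, 224.4] [ 0.5275 -0.1278  0.046 ]
blank 0.57 [294.9, 226.7] [ 0.5209 -0.0773  0.0431]
fold_line 0.92 [292.1, 227.1] [ 0.5201 -0.0702  0.0408]
flange 0.92 [293.9, 225.1] [ 0.5248 -0.0747  0.044 ]
handle_grip 0.57 [360.6, 226.8] [ 0.5103 -0.2304  0.1366]
clamp_arm 0.63 [321.1, 235.4] [ 0.4881 -0.14    0.1376]
side {'mtx': array([[541.59359721,   0.        , 331.63871098],
       [  0.        , 541.59359721, 240.73165785],
       [  0.        ,   0.        ,   1.        ]]), 'origin': array([ 0.20347558, -1.01787378,  0.82086308]), 'rotation': array([[ 0.94863601, -0.18676791,  0.25535752],
       [-0.31636671, -0.56346209,  0.76316616],
       [ 0.00134933, -0.80475352, -0.59360758]])}
folding_block 0.93 [341.0, 274.0] [ 0.4955 -0.2066  0.0995]
block_edge 0.73 [341.3, 268.3] [ 0.5228 -0.1322  0.0498]
blank 0.59 [337.2, 256.3] [ 0.5324 -0.076   0.0398]
fold_line 0.69 [338.4, 253.4] [ 0.5384 -0.0673  0.0405]
flange 0.84 [335.0, 255.4] [ 0.5279 -0.0733  0.0416]
handle_grip 0.48 [354.2, 269.7] [ 0.5077 -0.2492  0.1411]
clamp_arm 0.55 [328.5, 247.0] [ 0.4855 -0.1542  0.1343]
```

View pics/top0.png

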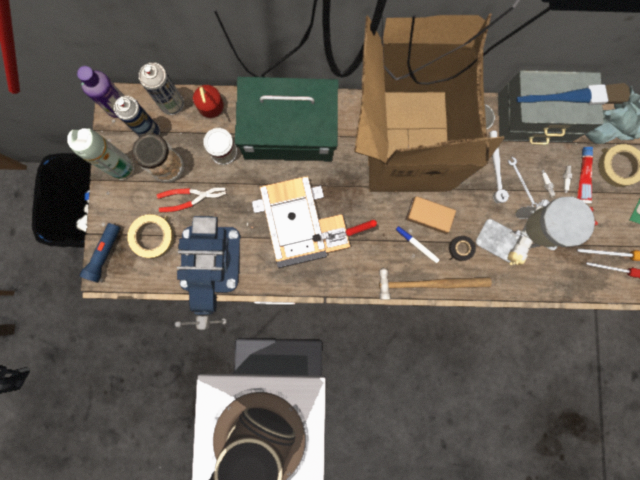

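View pics/side0.png

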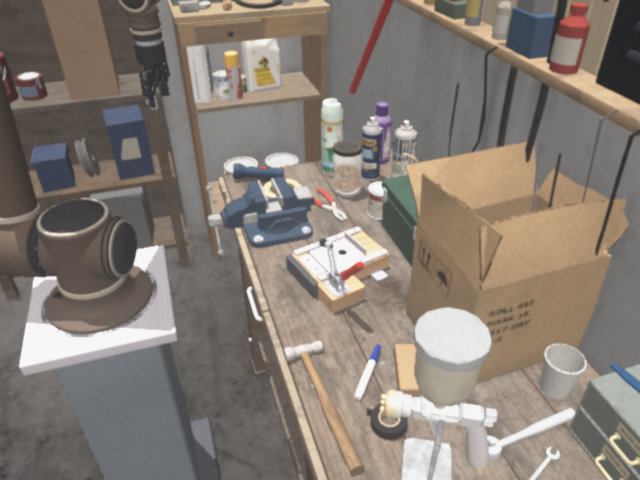

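Top view: the block spans about (260,180)–(327,265). Its dark front nosing runs from (277,264) to (327,257), the flange is near the rear at about row 205, the red handle is at (360,228), and the clamp is at (330,237). The front faces the robot with a small positive yaw. Next I'll orthorectify for a coarse pose.

```bash
python3 - <<'E'
from h import *
q=np.load('top0.npz'); d=q['d'];v,u=np.mgrid[0:480,0:640]
P=(np.stack([u,v,np.ones_like(u)],-1)@np.linalg.inv(q['K']).T*d[...,None])@q['R'].T+q['o']
W=P[165:285,240:390]
z=W[...,2]; m=(z>0.036)&(z<0.05)
m=m.astype(np.uint8); n,l,st,c=cv2.connectedComponentsWithStats(m); k=1+st[1:,4].argmax()
pts=W[l==k][:,:2]; print(np.median(W[l==k][:,2]),len(pts))
print(cv2.minAreaRect((pts*1000).astype(np.float32)))
# height map picture
zz=np.clip(z/0.12,0,1)*255
im=np.hstack([cv2.resize(q['p'][165:285,240:390,::-1],None,fx=5,fy=5,interpolation=cv2.INTER_CUBIC)])
cv2.imwrite('pics/crop1.png',im)
fl=(z>0.052)&(z<0.075); 
np.savez('W.npz',W=W)
E
```

```text
0.041759858177564224 4403
((543.950927734375, -101.12555694580078), (210.50387573242188, 187.45339965820312), 14.439608573913574)
```

View pics/crop1.png

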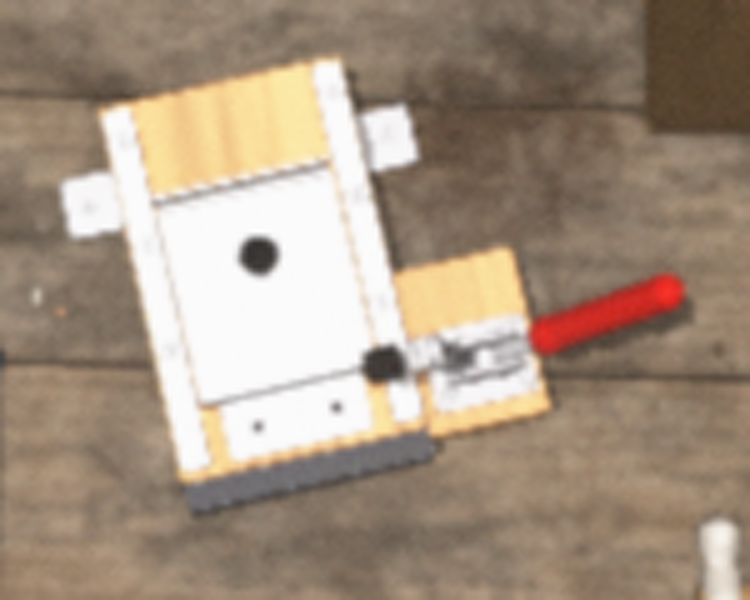

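Emit:
{"op": "drive_tool", "data": {"targets": [{"x":-30,"y":-24,"z":-15,"wz":-3,"claw":-1},{"x":-60,"y":-48,"z":-30,"wz":-6,"claw":-1},{"x":-90,"y":-72,"z":-45,"wz":-9,"claw":-0.5},{"x":-120,"y":-96,"z":-60,"wz":-12,"claw":0},{"x":-150,"y":-120,"z":-70,"wz":-15,"claw":0},{"x":-180,"y":-145,"z":-70,"wz":-18,"claw":0},{"x":-211,"y":-169,"z":-70,"wz":-21,"claw":0},{"x":-242,"y":-194,"z":-70,"wz":-24,"claw":0}]}}

```text
$.targets[0]: bad value
```

Emit:
{"op": "drive_tool", "data": {"targets": [{"x":-30,"y":-24,"z":-15,"wx":0,"wy":0,"wz":-3,"claw":-1},{"x":-60,"y":-48,"z":-30,"wx":0,"wy":0,"wz":-6,"claw":-1},{"x":-90,"y":-72,"z":-45,"wx":0,"wy":0,"wz":-9,"claw":-0.5},{"x":-120,"y":-96,"z":-60,"wx":0,"wy":0,"wz":-12,"claw":0},{"x":-150,"y":-120,"z":-70,"wx":0,"wy":0,"wz":-15,"claw":0},{"x":-180,"y":-145,"z":-70,"wx":0,"wy":0,"wz":-18,"claw":0},{"x":-211,"y":-169,"z":-70,"wx":0,"wy":0,"wz":-21,"claw":0},{"x":-242,"y":-194,"z":-70,"wx":0,"wy":0,"wz":-24,"claw":0}]}}

```text
time: 1.47
tcp_pos: [0.3543, 0.2056, 0.3018]
eef_rot: [[-1.0, -0.012, 0.001], [-0.012, 1.0, 0.001], [-0.001, 0.001, -1.0]]
contact_force: [1.6, 0.6, 0.8]
finger_gap: 0.0426
grasp_force: 0.0
```

Emit:
{"op": "drive_tool", "data": {"targets": [{"x":-18,"y":-34,"z":0,"wx":0,"wy":0,"wz":-2,"claw":0},{"x":-36,"y":-69,"z":0,"wx":0,"wy":0,"wz":-4,"claw":0},{"x":-55,"y":-104,"z":0,"wx":0,"wy":0,"wz":-6,"claw":0},{"x":-73,"y":-138,"z":0,"wx":0,"wy":0,"wz":-8,"claw":0},{"x":-91,"y":-173,"z":0,"wx":0,"wy":0,"wz":-10,"claw":0},{"x":-110,"y":-207,"z":0,"wx":0,"wy":0,"wz":-12,"claw":0},{"x":-128,"y":-242,"z":0,"wx":0,"wy":0,"wz":-14,"claw":0},{"x":-146,"y":-276,"z":0,"wx":0,"wy":0,"wz":-14,"claw":0}]}}

```text
time: 2.13
tcp_pos: [0.5029, -0.0697, 0.3015]
eef_rot: [[-0.968, -0.252, 0.001], [-0.252, 0.968, -0.0], [-0.001, -0.0, -1.0]]
contact_force: [1.3, 1.3, 0.3]
finger_gap: 0.0427
grasp_force: 0.0
```

```bash
python3 - <<'E'
from h import *
s=readout.observe(); print(s['time'],s['tcp_pos'],s['joints'])
p,d,m=shot('wrist','w1'); 
R=s['eef_rot']; print(R, R.T@(m['origin']-s['tcp_pos']), R.T@m['rotation'])
for l in ['block_edge','fold_line','flange','handle_grip']:
    f=imaging.find_in('wrist',l)
    for q in f[:1]: print(l,round(q['confidence'],2),q['location'],world(m,d,*q['location']).round(4))
E
```

```text
2.1333 [ 0.50286506 -0.06965722  0.30146077] [-7.88767740e+00  5.93409626e+00  5.09818242e+00  8.91311576e+01
  2.08326919e-03 -2.24611083e+01]
[[-9.67825796e-01 -2.51620544e-01  5.74264137e-04]
 [-2.51620609e-01  9.67825949e-01 -4.28526595e-05]
 [-5.45005124e-04 -1.85970601e-04 -9.99999834e-01]] [ 0.07792409 -0.00021067 -0.14260777] [[-7.88164545e-04 -9.52803302e-01 -3.03587296e-01]
 [ 9.99999348e-01 -5.00011336e-04 -1.02689270e-03]
 [ 8.26629666e-04 -3.03587908e-01  9.52803075e-01]]
block_edge 0.87 [265.9, 174.7] [ 0.4875 -0.1213  0.1333]
fold_line 0.62 [314.2, 202.9] [ 0.5219 -0.0744  0.0417]
flange 0.86 [313.6, 199.5] [ 0.5183 -0.076   0.0423]
handle_grip 0.89 [128.9, 169.0] [ 0.5101 -0.2278  0.1355]
```

View pics/w1.png

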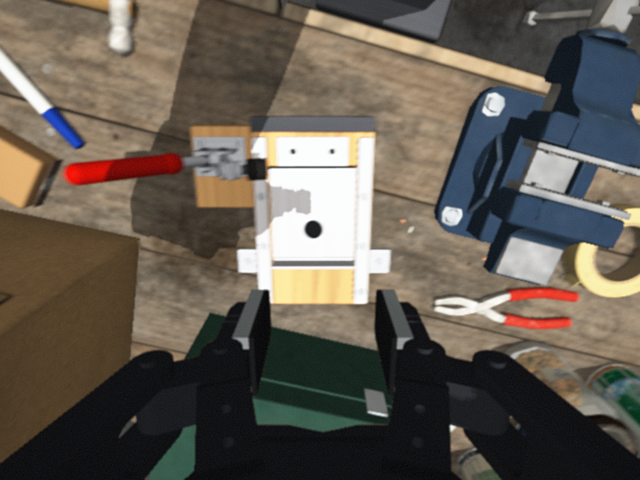

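Wrist view: the image is square with the block. The nosing's front edge is at row ~117, the fold line at row ~167, the flange at rows ~262–266, the guides at columns ~268 and ~357, and the red grip runs from (70,173) to (180,163).

```bash
cat >> h.py <<'E'
def planar(m,c,r,z):
    ray=np.array(m['rotation'])@np.linalg.solve(np.array(m['mtx']),[c,r,1]); o=np.array(m['origin'])
    return o+ray*(z-o[2])/ray[2]
E
python3 - <<'E'
from h import *
q=np.load('w1.npz'); m=dict(mtx=q['K'],origin=q['o'],rotation=q['R']); g=q['p'].mean(2)
for c in (280,345):
    prof=g[:,c-4:c+5].mean(1); print(c,[(r,int(prof[r]),round(float(world(m,q['d'],c,r)[2]),3)) for r in list(range(112,137))+list(range(162,172))+list(range(256,272))])
for r in (150,280): print(r,[(c,int(g[r-2:r+3,c].mean())) for c in list(range(250,275))+list(range(350,380))])
print([ (r,c,world(m,q['d'],c,r).round(3)) for c,r in [(70,173),(100,170),(130,168),(160,165),(178,163),(200,160)]])
E
```

```text
280 [(112, 115, -0.002), (113, 120, 0.001), (114, 119, 0.001), (115, 106, 0.01), (116, 95, 0.04), (117, 102, 0.04), (118, 107, 0.039), (119, 107, 0.039), (120, 107, 0.039), (121, 106, 0.04), (122, 107, 0.04), (123, 106, 0.04), (124, 105, 0.04), (125, 105, 0.038), (126, 105, 0.04), (127, 104, 0.04), (128, 104, 0.041), (129, 103, 0.04), (130, 103, 0.04), (131, 134, 0.038), (132, 187, 0.04), (133, 212, 0.04), (134, 217, 0.04), (135, 216, 0.041), (136, 218, 0.039), (162, 248, 0.043), (163, 249, 0.043), (164, 249, 0.043), (165, 233, 0.043), (166, 140, 0.042), (167, 96, 0.044), (168, 198, 0.041), (169, 254, 0.042), (170, 254, 0.043), (171, 253, 0.043), (256, 248, 0.043), (257, 241, 0.044), (258, 247, 0.043), (259, 250, 0.045), (260, 210, 0.047), (261, 130, 0.05), (262, 105, 0.051), (263, 105, 0.055), (264, 102, 0.059), (265, 118, 0.06), (266, 196, 0.064), (267, 250, 0.063), (268, 249, 0.04), (269, 231, 0.039), (270, 217, 0.04), (271, 216, 0.04)]
345 [(112, 114, 0.002), (113, 114, 0.002), (114, 113, 0.001), (115, 98, -0.001), (116, 89, 0.04), (117, 100, 0.042), (118, 108, 0.041), (119, 108,
[... 1713 characters left out ...]
269, 249), (270, 243), (271, 235), (272, 218), (273, 205), (274, 209), (350, 209), (351, 202), (352, 195), (353, 200), (354, 221), (355, 239), (356, 247), (357, 251), (358, 252), (359, 252), (360, 252), (361, 252), (362, 252), (363, 252), (364, 252), (365, 250), (366, 245), (367, 232), (368, 196), (369, 148), (370, 116), (371, 110), (372, 113), (373, 116), (374, 120), (375, 125), (376, 129), (377, 132), (378, 134), (379, 136)]
[(173, 70, array([ 0.516, -0.256,  0.164])), (170, 100, array([ 0.512, -0.241,  0.152])), (168, 130, array([ 0.509, -0.228,  0.134])), (165, 160, array([ 0.505, -0.212,  0.115])), (163, 178, array([ 0.503, -0.201,  0.103])), (160, 200, array([ 0.5  , -0.189,  0.079]))]
```

```bash
cat > geo.py <<'E'
from h import *
q=np.load('w1.npz'); m=dict(mtx=q['K'],origin=q['o'],rotation=q['R'])
e1=planar(m,280,115.4,.04);e2=planar(m,345,115.3,.04); f=planar(m,312,166.8,.0425); fl=planar(m,312,267.6,.064)
L=[planar(m,357,150,.048),planar(m,353,280,.048)];Rr=[planar(m,267,150,.048),planar(m,272,280,.048)]
c0=(L[0]+Rr[0])/2;c1=(L[1]+Rr[1])/2
ex=(c1-c0)[:2]; ex/=np.linalg.norm(ex); n=(e2-e1)[:2]
ye=np.degrees(np.arctan2(n[1],n[0]))-90; yx=np.degrees(np.arctan2(ex[1],ex[0]))
yaw=np.radians((ye+yx)/2); ex=np.array([np.cos(yaw),np.sin(yaw)]);ey=np.array([-ex[1],ex[0]])
E=np.array([((e1+e2)/2)[:2]@ex,(c0+c1)[:2]@ey/2]); E=E[0]*ex+E[1]*ey
if __name__=='__main__':
    print('yaw',ye,yx,'edge',E,'width',np.linalg.norm(L[0]-Rr[0]))
    print('fold dx',(f[:2]-E)@ex,'flange dx',(fl[:2]-E)@ex)
    s=readout.observe();T=s['tcp_pos'][:2]
    print('tcp in edge frame',(T-E)@ex,(T-E)@ey, s['tcp_pos'][2])
    H=E+40*ex/1000-103*ey/1000; print('pivot',H)
E
python3 geo.py
```

```text
yaw 14.613412796171815 14.283837386199856 edge [ 0.43571686 -0.09870951] width 0.09076080546747901
fold dx 0.050968133303219205 flange dx 0.15477290795309262
tcp in edge frame 0.07205766484229531 0.013634564117177839 0.30114524412501614
pivot [ 0.50015145 -0.18847133]
```

```bash
python3 - <<'E'
from geo import *
q=np.load('top0.npz'); d=q['d'];v,u=np.mgrid[0:480,0:640]
P=(np.stack([u,v,np.ones_like(u)],-1)@np.linalg.inv(q['K']).T*d[...,None])@q['R'].T+q['o']
A=(P[...,:2]-E)@ex;B=(P[...,:2]-E)@ey
for h in (.03,.08,.12,.2):
    k=(P[...,2]>h)&(abs(B)<.06)&(A>.17)&(A<.5); print(h,A[k].min() if k.any() else None,P[...,2][k].max() if k.any() else None)
E
```

```text
0.03 0.17003752012110623 0.3610586988406095
0.08 0.2563362795490248 0.3610586988406095
0.12 0.2563362795490248 0.3610586988406095
0.2 0.42140535792959116 0.3610586988406095
```

Emit:
{"op": "drive_tool", "data": {"targets": [{"x":-35,"y":-5,"z":30,"wx":0,"wy":0,"wz":0,"claw":0},{"x":-70,"y":-10,"z":50,"wx":0,"wy":0,"wz":0,"claw":0},{"x":-106,"y":-14,"z":70,"wx":0,"wy":0,"wz":0,"claw":0},{"x":-106,"y":-14,"z":100,"wx":0,"wy":0,"wz":0,"claw":0},{"x":-106,"y":-14,"z":125,"wx":0,"wy":0,"wz":0,"claw":0},{"x":-106,"y":-14,"z":150,"wx":0,"wy":0,"wz":0,"claw":0},{"x":-106,"y":-14,"z":160,"wx":0,"wy":0,"wz":0,"claw":0},{"x":-106,"y":-14,"z":160,"wx":0,"wy":0,"wz":0,"claw":0}]}}

```text
time: 3.05
tcp_pos: [0.6065, -0.0529, 0.139]
eef_rot: [[-0.968, -0.253, -0.004], [-0.253, 0.968, 0.001], [0.004, 0.002, -1.0]]
contact_force: [-0.0, 0.5, 0.5]
finger_gap: 0.0428
grasp_force: 0.0
```

Emit:
{"op": "drive_tool", "data": {"targets": [{"x":0,"y":0,"z":20,"wx":0,"wy":0,"wz":0,"claw":0},{"x":0,"y":0,"z":40,"wx":0,"wy":0,"wz":0,"claw":0},{"x":0,"y":0,"z":60,"wx":0,"wy":0,"wz":0,"claw":0},{"x":0,"y":0,"z":75,"wx":0,"wy":0,"wz":0,"claw":0},{"x":0,"y":0,"z":85,"wx":0,"wy":0,"wz":0,"claw":0},{"x":0,"y":0,"z":90,"wx":0,"wy":0,"wz":0,"claw":0},{"x":0,"y":0,"z":90,"wx":0,"wy":0,"wz":0,"claw":0},{"x":0,"y":0,"z":90,"wx":0,"wy":0,"wz":0,"claw":0}]}}

```text
time: 3.72
tcp_pos: [0.6091, -0.0544, 0.0527]
eef_rot: [[-0.968, -0.251, 0.002], [-0.251, 0.968, -0.0], [-0.002, -0.001, -1.0]]
contact_force: [0.7, -0.2, -0.1]
finger_gap: 0.0425
grasp_force: 0.0
```

```bash
python3 geo.py; python3 -c "
from h import *
shot('wrist','w2')"
```

```text
yaw 14.613412796171815 14.283837386199856 edge [ 0.43571686 -0.09870951] width 0.09076080546747901
fold dx 0.050968133303219205 flange dx 0.15477290795309262
tcp in edge frame 0.17899378694175958 -0.0003147059878881031 0.05268929629917292
pivot [ 0.50015145 -0.18847133]
```

View pics/w2.png

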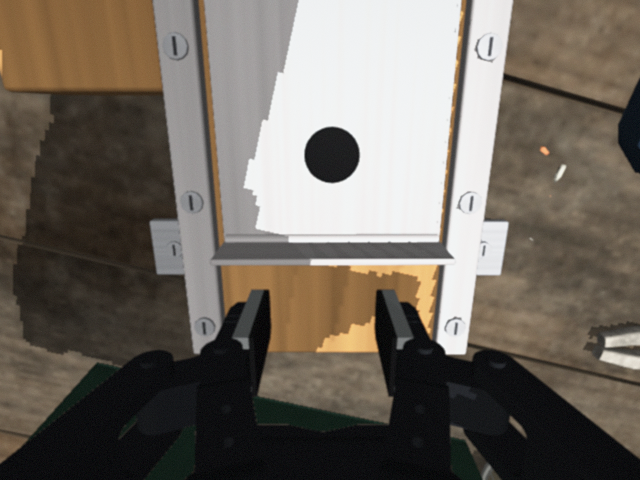

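The fingertips stand about 12 mm behind the flange (rows 245–262), centred between the guides. Pushing now.

Emit:
{"op": "drive_tool", "data": {"targets": [{"x":6,"y":0,"z":1,"wx":0,"wy":0,"wz":0,"claw":0},{"x":11,"y":0,"z":1,"wx":0,"wy":0,"wz":0,"claw":0},{"x":16,"y":0,"z":1,"wx":0,"wy":0,"wz":0,"claw":0},{"x":22,"y":0,"z":1,"wx":0,"wy":0,"wz":0,"claw":0},{"x":28,"y":0,"z":1,"wx":0,"wy":0,"wz":0,"claw":0},{"x":34,"y":0,"z":1,"wx":0,"wy":0,"wz":0,"claw":0},{"x":40,"y":0,"z":1,"wx":0,"wy":0,"wz":0,"claw":0},{"x":44,"y":0,"z":1,"wx":0,"wy":0,"wz":0,"claw":0}]}}

```text
time: 4.43
tcp_pos: [0.5652, -0.0657, 0.0505]
eef_rot: [[-0.968, -0.251, 0.0], [-0.251, 0.968, -0.0], [-0.0, -0.0, -1.0]]
contact_force: [1.3, 0.6, 0.6]
finger_gap: 0.0429
grasp_force: 1.1
```

```bash
python3 geo.py|grep tcp; python3 - <<'E'
from geo import *
for n in ('wrist','top'):
    p,d,m=shot(n,n+'3'); g=p.mean(2); np.set_printoptions(linewidth=200)
    for b in (-.02,.0,.02):
        pr=[]
        for a in np.arange(-.012,.05,.001):
            X=np.array([*(E+a*ex+b*ey),.0425]); c=np.array(m['mtx'])@(np.array(m['rotation']).T@(X-m['origin'])); u,v=c[:2]/c[2]
            pr.append(int(cv2.getRectSubPix(g.astype(np.float32),(1,1),(float(u),float(v)))[0,0]) if 0<=u<640 and 0<=v<480 else -1)
        print(n,b,pr)
E
```

```text
tcp in edge frame 0.13358187422527748 -0.00038240924744263605 0.050501474534811054
wrist -0.02 [-1, -1, -1, -1, -1, -1, -1, -1, -1, -1, -1, -1, -1, -1, -1, -1, -1, -1, -1, -1, -1, -1, -1, -1, -1, -1, -1, -1, -1, -1, -1, -1, 158, 160, 158, 158, 160, 159, 157, 160, 158, 157, 159, 159, 160, 159, 159, 159, 160, 160, 159, 159, 158, 160, 159, 159, 159, 159, 159, 157, 158, 157]
wrist 0.0 [-1, -1, -1, -1, -1, -1, -1, -1, -1, -1, -1, -1, -1, -1, -1, -1, -1, -1, -1, -1, -1, -1, -1, -1, -1, -1, -1, -1, -1, -1, -1, -1, 240, 240, 240, 240, 240, 241, 240, 240, 241, 240, 241, 241, 241, 241, 241, 241, 242, 242, 241, 242, 241, 242, 242, 242, 242, 242, 242, 242, 242, 242]
wrist 0.02 [-1, -1, -1, -1, -1, -1, -1, -1, -1, -1, -1, -1, -1, -1, -1, -1, -1, -1, -1, -1, -1, -1, -1, -1, -1, -1, -1, -1, -1, -1, -1, -1, 240, 240, 240, 240, 240, 240, 240, 240, 240, 241, 241, 241, 241, 241, 241, 241, 241, 241, 241, 242, 241, 242, 241, 242, 242, 242, 242, 242, 242, 242]
top -0.02 [186, 192, 198, 199, 200, 198, 193, 187, 173, 155, 138, 130, 122, 128, 142, 156, 167, 180, 187, 190, 194, 193, 192, 188, 179, 171, 151, 132, 124, 136, 150, 165, 178, 189, 191, 194, 195, 196, 196, 196, 195, 194, 194, 194, 194, 195, 195, 194, 194, 194, 194, 194, 194, 194, 194, 194, 195, 195, 195, 196, 196, 196]
top 0.0 [195, 203, 210, 213, 216, 218, 220, 221, 222, 223, 225, 227, 228, 230, 231, 232, 233, 235, 236, 237, 231, 223, 214, 198, 181, 162, 139, 118, 103, 91, 83, 85, 86, 85, 82, 78, 73, 68, 63, 59, 56, 53, 52, 52, 53, 53, 52, 51, 51, 52, 52, 52, 52, 52, 52, 53, 55, 56, 57, 57, 57, 57]
top 0.02 [57, 57, 58, 58, 59, 59, 59, 59, 59, 60, 61, 61, 61, 61, 61, 63, 64, 64, 64, 63, 63, 63, 64, 65, 66, 66, 65, 65, 66, 67, 67, 67, 66, 68, 69, 69, 68, 67, 69, 70, 71, 71, 72, 72, 72, 72, 72, 73, 73, 73, 73, 73, 74, 74, 74, 74, 75, 75, 76, 75, 76, 76]
```

View pics/wrist3.png

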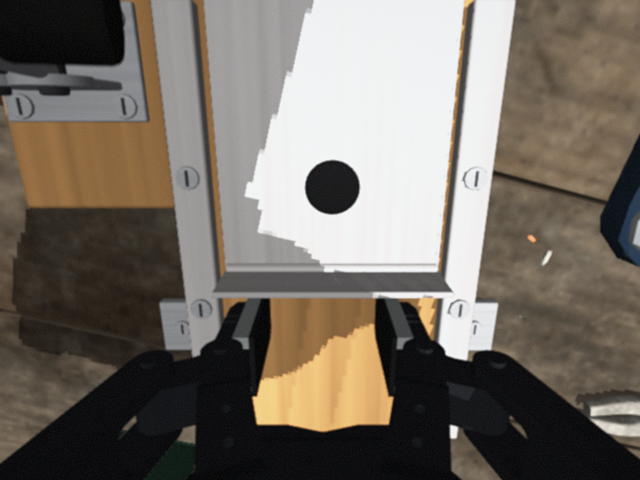

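The flange (rear top edge at row ~297) is against the fingertips, sitting straight between the guides. The top view puts the fold line about 16 mm behind the edge. I'll cross-check with the wrist camera.

```bash
python3 - <<'E'
from geo import *
q=np.load('wrist3.npz'); m=dict(mtx=q['K'],origin=q['o'],rotation=q['R']);g=q['p'].mean(2)
for c in (290,350): print(c,[(r,int(g[r,c-3:c+4].mean())) for r in range(284,304,1)])
for c in (240,290,350,420): print((planar(m,c,297,.064)[:2]-E)@ex)
# disc (black) centre vs fold line: w1 and now
for n in ('w1','wrist3'):
    q=np.load(n+'.npz'); mm=dict(mtx=q['K'],origin=q['o'],rotation=q['R']);g=q['p'].max(2)
    b=np.zeros((480,640),np.uint8); sl=np.s_[130:250,270:390]; b[sl]=g[sl]<70
    k,l,st,ce=cv2.connectedComponentsWithStats(b); i=1+st[1:,4].argmax(); x=(planar(mm,*ce[i],.0425)[:2]-E); print(n,ce[i],st[i],x@ex,x@ey)
# top image edge
q=np.load('top3.npz'); m=q; g=q['p'].mean(2).astype(np.float32)
for b in (-.03,-.02,-.01):
    pr=[]
    for a in np.arange(-.012,.025,.001):
        X=np.array([*(E+a*ex+b*ey),.0425]); c=q['K']@(q['R'].T@(X-q['o'])); u,v=c[:2]/c[2]; pr.append(int(cv2.getRectSubPix(g,(1,1),(float(u),float(v)))[0,0]))
    print(b,pr)
E
```

```text
290 [(284, 84), (285, 85), (286, 83), (287, 83), (288, 82), (289, 82), (290, 82), (291, 94), (292, 121), (293, 144), (294, 151), (295, 150), (296, 148), (297, 138), (298, 120), (299, 110), (300, 108), (301, 108), (302, 109), (303, 109)]
350 [(284, 85), (285, 84), (286, 85), (287, 84), (288, 83), (289, 83), (290, 82), (291, 94), (292, 122), (293, 145), (294, 152), (295, 152), (296, 149), (297, 138), (298, 114), (299, 100), (300, 100), (301, 100), (302, 100), (303, 99)]
0.12192835393128477
0.12191417634218363
0.12189716833987252
0.12187733270522907
w1 [312.79459459 228.83243243] [306 221  15  17 185] 0.11821520015545264 0.000353562685327536
wrist3 [331.87318182 186.81136364] [ 306  161   53   53 2200] 0.0847121814375493 0.0029504632538859994
-0.03 [178, 185, 192, 195, 196, 197, 198, 198, 196, 194, 193, 191, 190, 190, 191, 192, 194, 196, 197, 196, 195, 192, 189, 185, 176, 167, 153, 137, 126, 142, 158, 172, 183, 193, 194, 195, 196, 197]
-0.02 [186, 192, 198, 199, 200, 198, 193, 187, 173, 155, 138, 130, 122, 128, 142, 156, 167, 180, 187, 190, 194, 193, 192, 188, 179, 171, 151, 132, 124, 136, 150, 165, 178, 189, 191, 194, 195, 196]
-0.01 [189, 195, 201, 201, 202, 202, 201, 200, 199, 197, 197, 197, 197, 197, 197, 197, 197, 197, 197, 196, 195, 194, 193, 188, 181, 172, 152, 131, 129, 139, 151, 168, 185, 196, 203, 209, 211, 212]
```

Emit:
{"op": "drive_tool", "data": {"targets": [{"x":3,"y":0,"z":0,"wx":0,"wy":0,"wz":0,"claw":0},{"x":6,"y":0,"z":0,"wx":0,"wy":0,"wz":0,"claw":0},{"x":9,"y":0,"z":0,"wx":0,"wy":0,"wz":0,"claw":0},{"x":12,"y":0,"z":0,"wx":0,"wy":0,"wz":0,"claw":0},{"x":14,"y":0,"z":0,"wx":0,"wy":0,"wz":0,"claw":0},{"x":15,"y":0,"z":0,"wx":0,"wy":0,"wz":0,"claw":0},{"x":15,"y":0,"z":0,"wx":0,"wy":0,"wz":0,"claw":0},{"x":15,"y":0,"z":0,"wx":0,"wy":0,"wz":0,"claw":0}]}}

```text
time: 5.2
tcp_pos: [0.5509, -0.0693, 0.0501]
eef_rot: [[-0.968, -0.251, -0.001], [-0.251, 0.968, -0.0], [0.001, 0.0, -1.0]]
contact_force: [-0.3, 0.2, -0.2]
finger_gap: 0.0425
grasp_force: 0.0
```

```bash
python3 geo.py|grep tcp
```

```text
tcp in edge frame 0.1188927297145832 -0.0002794112755936072 0.05009541771423616
```

Emit:
{"op": "drive_tool", "data": {"targets": [{"x":-6,"y":0,"z":0,"wx":0,"wy":0,"wz":0,"claw":0},{"x":-12,"y":0,"z":0,"wx":0,"wy":0,"wz":0,"claw":0},{"x":-12,"y":0,"z":-30,"wx":0,"wy":0,"wz":0,"claw":0},{"x":-12,"y":0,"z":-70,"wx":0,"wy":0,"wz":0,"claw":0},{"x":-10,"y":0,"z":-110,"wx":0,"wy":0,"wz":0,"claw":0},{"x":20,"y":0,"z":-130,"wx":0,"wy":0,"wz":0,"claw":0},{"x":25,"y":0,"z":-130,"wx":0,"wy":0,"wz":0,"claw":0},{"x":25,"y":0,"z":-130,"wx":0,"wy":0,"wz":0,"claw":0}]}}

```text
time: 5.87
tcp_pos: [0.5274, -0.0758, 0.1819]
eef_rot: [[-0.968, -0.25, 0.003], [-0.25, 0.968, -0.0], [-0.003, -0.001, -1.0]]
contact_force: [1.0, -0.5, -0.7]
finger_gap: 0.043
grasp_force: 0.0
```

```bash
python3 - <<'E'
from geo import *
p,d,m=shot('wrist','w4'); print(readout.observe()['tcp_pos'])
g=p.mean(2)
for c in (285,312,340):
    print(c,[(r,int(g[r,c-3:c+4].mean())) for r in range(0,110,2)])
E
```

```text
[ 0.52745003 -0.07557347  0.18035827]
285 [(0, 62), (2, 60), (4, 56), (6, 56), (8, 57), (10, 57), (12, 57), (14, 55), (16, 53), (18, 53), (20, 52), (22, 52), (24, 50), (26, 49), (28, 47), (30, 46), (32, 43), (34, 40), (36, 37), (38, 49), (40, 153), (42, 165), (44, 164), (46, 167), (48, 170), (50, 170), (52, 168), (54, 169), (56, 167), (58, 164), (60, 165), (62, 164), (64, 166), (66, 166), (68, 167), (70, 167), (72, 166), (74, 163), (76, 166), (78, 167), (80, 176), (82, 180), (84, 169), (86, 61), (88, 33), (90, 214), (92, 238), (94, 241), (96, 242), (98, 242), (100, 243), (102, 243), (104, 242), (106, 242), (108, 242)]
312 [(0, 63), (2, 63), (4, 73), (6, 84), (8, 85), (10, 81), (12, 75), (14, 78), (16, 82), (18, 88), (20, 90), (22, 90), (24, 83), (26, 74), (28, 72), (30, 76), (32, 79), (34, 80), (36, 76), (38, 94), (40, 237), (42, 242), (44, 241), (46, 241), (48, 242), (50, 241), (52, 242), (54, 241), (56, 241), (58, 242), (60, 242), (62, 242), (64, 242), (66, 242), (68, 242), (70, 242), (72, 242), (74, 242), (76, 242), (78, 243), (80, 242), (82, 243), (84, 242), (86, 92), (88, 41), (90, 233), (92, 243), (94, 242), (96, 243), (98, 243), (100, 243), (102, 243), (104, 243), (106, 242), (108, 243)]
340 [(0, 113), (2, 110), (4, 108), (6, 109), (8, 113), (10, 116), (12, 114), (14, 107), (16, 101), (18, 98), (20, 96), (22, 94), (24, 91), (26, 92), (28, 97), (30, 96), (32, 93), (34, 92), (36, 90), (38, 103), (40, 237), (42, 242), (44, 241), (46, 241), (48, 241), (50, 242), (52, 242), (54, 242), (56, 242), (58, 241), (60, 242), (62, 241), (64, 242), (66, 242), (68, 242), (70, 242), (72, 242), (74, 242), (76, 242), (78, 242), (80, 242), (82, 243), (84, 242), (86, 93), (88, 44), (90, 238), (92, 243), (94, 243), (96, 243), (98, 242), (100, 242), (102, 243), (104, 242), (106, 243), (108, 243)]
```

View pics/w4.png

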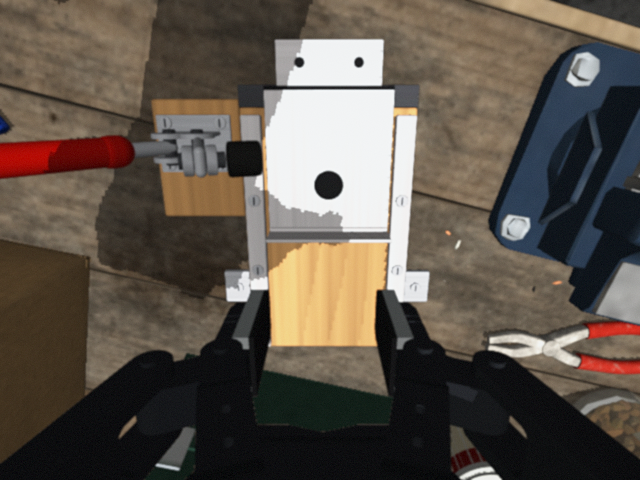

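The fold line (row ~87) is now almost on the nosing's front edge (row ~84, seen at columns 250 and 408), and the tab overhangs. Measuring the remainder.

```bash
python3 - <<'E'
from geo import *
q=np.load('w4.npz'); m=dict(mtx=q['K'],origin=q['o'],rotation=q['R']);g=q['p'].mean(2)
for c in (248,256,402,412): print(c,[(r,int(g[r,c-2:c+3].mean())) for r in range(78,96)],q['d'][78:96,c].round(3))
print((planar(m,312,87.2,.0425)[:2]-planar(m,312,84.3,.04)[:2])@ex,(planar(m,312,87.2,.0425)[:2]-planar(m,312,85,.04)[:2])@ex)
print((planar(m,330,39,.0425)[:2]-planar(m,330,87.2,.0425)[:2])@ex)
E
python3 geo.py | grep tcp
```

```text
248 [(78, 51), (79, 50), (80, 49), (81, 51), (82, 51), (83, 50), (84, 48), (85, 45), (86, 48), (87, 48), (88, 48), (89, 45), (90, 47), (91, 48), (92, 48), (93, 47), (94, 46), (95, 47)] [0.303 0.303 0.301 0.303 0.303 0.303 0.302 0.266 0.266 0.265 0.267 0.266
 0.268 0.268 0.267 0.268 0.268 0.269]
256 [(78, 50), (79, 50), (80, 51), (81, 52), (82, 52), (83, 50), (84, 46), (85, 45), (86, 49), (87, 48), (88, 48), (89, 47), (90, 47), (91, 47), (92, 47), (93, 47), (94, 48), (95, 47)] [0.302 0.301 0.301 0.303 0.302 0.302 0.303 0.266 0.267 0.267 0.266 0.266
 0.268 0.267 0.268 0.267 0.268 0.268]
402 [(78, 79), (79, 78), (80, 81), (81, 81), (82, 82), (83, 78), (84, 72), (85, 80), (86, 87), (87, 89), (88, 90), (89, 89), (90, 89), (91, 90), (92, 87), (93, 87), (94, 88), (95, 88)] [0.302 0.302 0.302 0.302 0.303 0.303 0.303 0.265 0.266 0.265 0.265 0.267
 0.268 0.267 0.267 0.268 0.268 0.268]
412 [(78, 75), (79, 75), (80, 79), (81, 80), (82, 83), (83, 83), (84, 77), (85, 80), (86, 86), (87, 87), (88, 88), (89, 90), (90, 89), (91, 89), (92, 88), (93, 88), (94, 88), (95, 88)] [0.301 0.303 0.302 0.303 0.303 0.303 0.303 0.266 0.265 0.267 0.265 0.266
 0.268 0.268 0.267 0.267 0.267 0.267]
0.00199418361285836 0.0015431122730258505
-0.02983123334264663
tcp in edge frame 0.09460452226110308 -0.0004842248914414121 0.18035827337884425
```

Remaining offset is about 1.7 mm, inside tolerance, and the blank is straight. On to the clamp. First I'll check clearance around the handle.

```bash
python3 - <<'E'
from geo import *
q=np.load('top0.npz'); d=q['d'];v,u=np.mgrid[0:480,0:640]
P=(np.stack([u,v,np.ones_like(u)],-1)@np.linalg.inv(q['K']).T*d[...,None])@q['R'].T+q['o']
A=(P[...,:2]-E)@ex;B=(P[...,:2]-E)@ey
T=(.04,-.153)
k=(P[...,2]>.1)&(np.hypot(A-T[0],B-T[1])<.25)&~((A>.015)&(A<.065)&(B<-.02)&(B>-.2))
i=np.argsort(np.hypot(A-T[0],B-T[1])[k])[:200:25]
print(np.c_[A[k],B[k],P[...,2][k]][i].round(3))
r=q['p'].astype(int); k=(r[...,0]>150)&(r[...,1]<50)&(r[...,2]<50)&(abs(A-.04)<.05)&(B<-.08)&(B>-.25)
H=np.c_[A[k],B[k],P[...,2][k]]; print(H[np.argsort(H[:,1])][::20].round(3))
E
```

```text
[[ 0.137 -0.213  0.35 ]
 [ 0.147 -0.198  0.275]
 [ 0.147 -0.199  0.266]
 [ 0.141 -0.212  0.159]
 [ 0.14  -0.213  0.15 ]
 [ 0.14  -0.214  0.247]
 [ 0.153 -0.185  0.289]
 [ 0.137 -0.221  0.1  ]]
[[ 0.04  -0.176  0.161]
 [ 0.034 -0.168  0.163]
 [ 0.032 -0.161  0.156]
 [ 0.04  -0.155  0.15 ]
 [ 0.036 -0.148  0.137]
 [ 0.036 -0.142  0.132]
 [ 0.043 -0.135  0.124]
 [ 0.039 -0.128  0.116]
 [ 0.035 -0.121  0.105]]
```

Emit:
{"op": "drive_tool", "data": {"targets": [{"x":10,"y":0,"z":-30,"wx":0,"wy":0,"wz":6,"claw":0},{"x":20,"y":-10,"z":-55,"wx":0,"wy":0,"wz":12,"claw":0.5},{"x":30,"y":-30,"z":-80,"wx":0,"wy":0,"wz":18,"claw":1},{"x":40,"y":-55,"z":-80,"wx":0,"wy":0,"wz":25,"claw":1},{"x":50,"y":-80,"z":-80,"wx":0,"wy":0,"wz":32,"claw":1},{"x":57,"y":-105,"z":-80,"wx":0,"wy":0,"wz":39,"claw":1},{"x":57,"y":-130,"z":-80,"wx":0,"wy":0,"wz":46,"claw":1},{"x":57,"y":-152,"z":-80,"wx":0,"wy":0,"wz":53,"claw":1}]}}

```text
time: 6.58
tcp_pos: [0.5105, -0.2384, 0.258]
eef_rot: [[-0.779, 0.627, -0.002], [0.627, 0.779, 0.001], [0.003, -0.001, -1.0]]
contact_force: [0.9, 0.1, -0.0]
finger_gap: -0.0002
grasp_force: 0.0
```

Emit:
{"op": "drive_tool", "data": {"targets": [{"x":0,"y":0,"z":0,"wx":0,"wy":0,"wz":7,"claw":1},{"x":0,"y":0,"z":0,"wx":0,"wy":0,"wz":14,"claw":1},{"x":0,"y":0,"z":0,"wx":0,"wy":0,"wz":21,"claw":1},{"x":0,"y":0,"z":0,"wx":0,"wy":0,"wz":28,"claw":1},{"x":0,"y":0,"z":10,"wx":0,"wy":0,"wz":35,"claw":1},{"x":0,"y":0,"z":30,"wx":0,"wy":0,"wz":37,"claw":1},{"x":0,"y":0,"z":50,"wx":0,"wy":0,"wz":37,"claw":1},{"x":0,"y":0,"z":60,"wx":0,"wy":0,"wz":37,"claw":1}]}}

```text
time: 7.25
tcp_pos: [0.5096, -0.2363, 0.1956]
eef_rot: [[-0.251, 0.968, -0.005], [0.968, 0.251, 0.003], [0.004, -0.004, -1.0]]
contact_force: [0.4, 0.4, -0.4]
finger_gap: -0.0001
grasp_force: 0.0
```

```bash
python3 geo.py|grep tcp; python3 -c "
from h import *
shot('side','s5');print(readout.observe()['eef_rot'].round(3))
p=cv2.imread('pics/s5.png')[170:350,230:470];cv2.imwrite('pics/s5c.png',cv2.resize(p,None,fx=3,fy=3))"
```

```text
tcp in edge frame 0.03722968215123576 -0.15172660244219704 0.19563652535743845
[[-0.251  0.968 -0.007]
 [ 0.968  0.251  0.003]
 [ 0.005 -0.006 -1.   ]]
```

View pics/s5c.png

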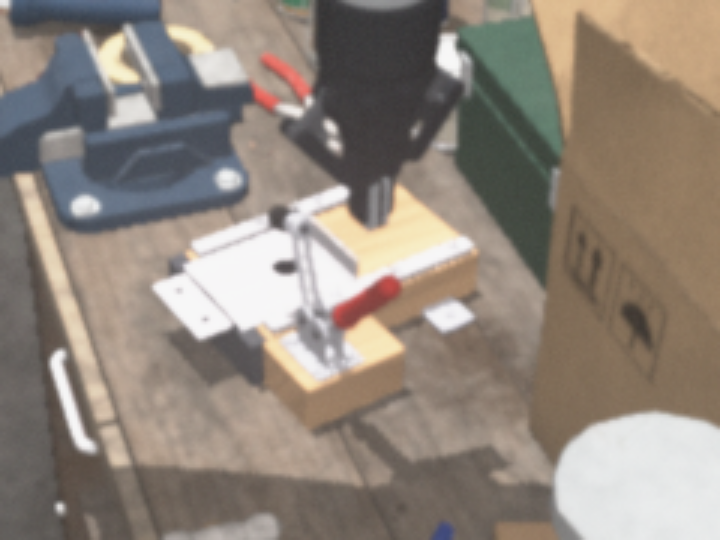

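The closed fingertips (crop ~(372,215)) hover above the red grip with clear space around them. The blank's tab overhangs the front edge. Pressing down.

Emit:
{"op": "drive_tool", "data": {"targets": [{"x":0,"y":0,"z":12,"wx":0,"wy":0,"wz":0,"claw":1},{"x":0,"y":0,"z":22,"wx":0,"wy":0,"wz":0,"claw":1},{"x":0,"y":0,"z":30,"wx":0,"wy":0,"wz":0,"claw":1},{"x":0,"y":0,"z":38,"wx":0,"wy":0,"wz":0,"claw":1},{"x":0,"y":0,"z":46,"wx":0,"wy":0,"wz":0,"claw":1},{"x":0,"y":0,"z":54,"wx":0,"wy":0,"wz":0,"claw":1},{"x":0,"y":0,"z":62,"wx":0,"wy":0,"wz":0,"claw":1},{"x":0,"y":0,"z":70,"wx":0,"wy":0,"wz":0,"claw":1}]}}

```text
time: 7.97
tcp_pos: [0.5106, -0.2371, 0.1303]
eef_rot: [[-0.251, 0.968, 0.002], [0.968, 0.251, -0.001], [-0.001, 0.001, -1.0]]
contact_force: [-0.2, -0.1, 3.9]
finger_gap: -0.0001
grasp_force: 1.8
```

Emit:
{"op": "drive_tool", "data": {"targets": [{"x":0,"y":0,"z":8,"wx":0,"wy":0,"wz":0,"claw":1},{"x":0,"y":0,"z":16,"wx":0,"wy":0,"wz":0,"claw":1},{"x":0,"y":0,"z":24,"wx":0,"wy":0,"wz":0,"claw":1},{"x":0,"y":0,"z":32,"wx":0,"wy":0,"wz":0,"claw":1},{"x":0,"y":0,"z":39,"wx":0,"wy":0,"wz":0,"claw":1},{"x":0,"y":0,"z":44,"wx":0,"wy":0,"wz":0,"claw":1},{"x":0,"y":0,"z":48,"wx":0,"wy":0,"wz":0,"claw":1},{"x":0,"y":0,"z":50,"wx":0,"wy":0,"wz":0,"claw":1}]}}

```text
time: 8.63
tcp_pos: [0.5104, -0.2377, 0.08]
eef_rot: [[-0.25, 0.968, 0.001], [0.968, 0.25, -0.002], [-0.002, 0.0, -1.0]]
contact_force: [0.3, -3.8, 6.0]
finger_gap: 0.0004
grasp_force: 3.1
```

Emit:
{"op": "drive_tool", "data": {"targets": [{"x":0,"y":0,"z":1,"wx":0,"wy":0,"wz":0,"claw":1},{"x":0,"y":0,"z":2,"wx":0,"wy":0,"wz":0,"claw":1},{"x":0,"y":0,"z":3,"wx":0,"wy":0,"wz":0,"claw":1},{"x":0,"y":0,"z":4,"wx":0,"wy":0,"wz":0,"claw":1},{"x":0,"y":0,"z":5,"wx":0,"wy":0,"wz":0,"claw":1},{"x":0,"y":0,"z":5,"wx":0,"wy":0,"wz":0,"claw":1},{"x":0,"y":0,"z":5,"wx":0,"wy":0,"wz":0,"claw":1},{"x":0,"y":0,"z":5,"wx":0,"wy":0,"wz":0,"claw":1}]}}

```text
time: 9.3
tcp_pos: [0.5108, -0.2382, 0.0777]
eef_rot: [[-0.25, 0.968, 0.003], [0.968, 0.25, -0.003], [-0.004, 0.002, -1.0]]
contact_force: [-3.7, -2.1, 17.2]
finger_gap: -0.0001
grasp_force: 8.5
```

Emit:
{"op": "drive_tool", "data": {"targets": [{"x":0,"y":0,"z":1,"wx":0,"wy":0,"wz":0,"claw":1},{"x":0,"y":0,"z":2,"wx":0,"wy":0,"wz":0,"claw":1},{"x":0,"y":0,"z":3,"wx":0,"wy":0,"wz":0,"claw":1},{"x":0,"y":0,"z":4,"wx":0,"wy":0,"wz":0,"claw":1},{"x":0,"y":0,"z":4,"wx":0,"wy":0,"wz":0,"claw":1},{"x":0,"y":0,"z":4,"wx":0,"wy":0,"wz":0,"claw":1},{"x":0,"y":0,"z":4,"wx":0,"wy":0,"wz":0,"claw":1},{"x":0,"y":0,"z":4,"wx":0,"wy":0,"wz":0,"claw":1}]}}

```text
time: 9.97
tcp_pos: [0.5111, -0.2383, 0.0772]
eef_rot: [[-0.25, 0.968, 0.005], [0.968, 0.25, -0.004], [-0.006, 0.004, -1.0]]
contact_force: [-10.0, 1.5, 39.5]
finger_gap: -0.0002
grasp_force: 19.9
```

Hard stop reached: 22 N more force moved it only 0.5 mm. Now retreating and looking.

Emit:
{"op": "drive_tool", "data": {"targets": [{"x":0,"y":0,"z":-5,"wx":0,"wy":0,"wz":0,"claw":1},{"x":0,"y":0,"z":-15,"wx":0,"wy":0,"wz":0,"claw":1},{"x":0,"y":0,"z":-40,"wx":0,"wy":0,"wz":0,"claw":1},{"x":0,"y":0,"z":-75,"wx":0,"wy":0,"wz":0,"claw":1},{"x":0,"y":0,"z":-110,"wx":0,"wy":0,"wz":0,"claw":1},{"x":0,"y":0,"z":-145,"wx":0,"wy":0,"wz":0,"claw":1},{"x":0,"y":0,"z":-180,"wx":0,"wy":0,"wz":0,"claw":1},{"x":0,"y":0,"z":-200,"wx":0,"wy":0,"wz":0,"claw":1}]}}

```text
time: 10.63
tcp_pos: [0.5102, -0.2368, 0.2747]
eef_rot: [[-0.251, 0.968, 0.002], [0.968, 0.251, -0.001], [-0.001, 0.002, -1.0]]
contact_force: [-1.1, -1.1, -0.6]
finger_gap: 0.0003
grasp_force: 0.0
```

```bash
python3 - <<'E'
from geo import *
p,d,m=shot('wrist','w6'); s=readout.observe(); print(s['tcp_pos'],s['contact_force'])
v,u=np.mgrid[0:480,0:640]
P=(np.stack([u,v,np.ones_like(u)],-1)@np.linalg.inv(m['mtx']).T*d[...,None])@m['rotation'].T+m['origin']
A=(P[...,:2]-E)@ex;B=(P[...,:2]-E)@ey; r=p.astype(int)
k=(r[...,0]>110)&(r[...,1]<60)&(abs(A-.04)<.03)&(B<-.13)&(B>-.24)&(P[...,2]>.03)
print('grip top z by B',[(b,P[...,2][k&(abs(B-b)<.006)].max().round(4)) for b in (-.15,-.17,-.19,-.21) if (k&(abs(B-b)<.006)).any()])
g=p.mean(2).astype(np.float32)
for b in (-.015,.0,.015,.03):
    pr=[]
    for a in np.arange(-.006,.009,.0005):
        X=np.array([*(E+a*ex+b*ey),.0425]); c=m['mtx']@(m['rotation'].T@(X-m['origin'])); w=c[:2]/c[2]; pr.append(int(cv2.getRectSubPix(g,(1,1),tuple(map(float,w)))[0,0]) if 0<=w[0]<640 and 0<=w[1]<480 else -1)
    print(b,pr)
E
```

```text
[ 0.5110602  -0.23718819  0.27744318] [ 0.31975124 -0.49365135  2.73939506]
grip top z by B [(-0.15, np.float64(0.08)), (-0.17, np.float64(0.0799)), (-0.19, np.float64(0.0811)), (-0.21, np.float64(0.0809))]
-0.015 [247, 247, 247, 248, 248, 248, 248, 247, 247, 248, 249, 249, 246, 240, 193, 139, 89, 68, 103, 150, 205, 231, 249, 249, 249, 248, 248, 248, 247, 247]
0.0 [247, 247, 247, 247, 247, 247, 247, 247, 247, 248, 249, 248, 245, 221, 181, 126, 76, 74, 98, 161, 207, 244, 248, 249, 248, 247, 247, 247, 247, 247]
0.015 [-1, -1, -1, -1, -1, -1, -1, -1, -1, -1, -1, -1, -1, -1, -1, -1, -1, -1, -1, -1, -1, -1, -1, -1, -1, -1, -1, -1, -1, -1]
0.03 [-1, -1, -1, -1, -1, -1, -1, -1, -1, -1, -1, -1, -1, -1, -1, -1, -1, -1, -1, -1, -1, -1, -1, -1, -1, -1, -1, -1, -1, -1]
```

View pics/w6.png

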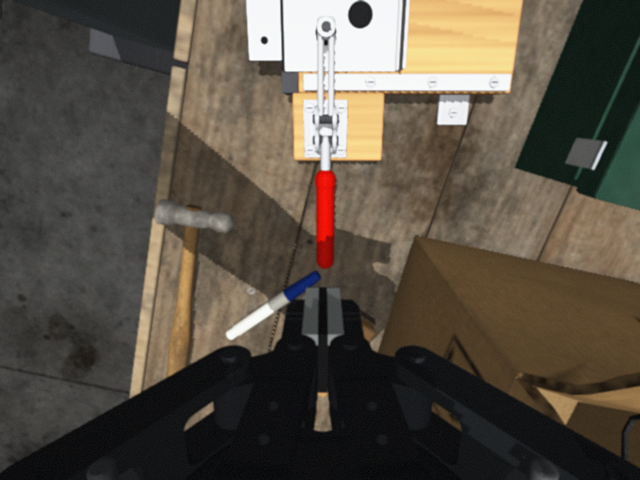

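The handle is level (flat top over its length) and the foot is on the blank at (326,25). The fold line sits at column ~282, next to the nosing's front edge at ~283. One check of that offset within this same image.

```bash
python3 - <<'E'
from geo import *
q=np.load('w6.npz'); m=dict(mtx=q['K'],origin=q['o'],rotation=q['R']);g=q['p'].mean(2)
for r0 in (30,50): print(r0,[(c,int(g[r0-3:r0+4,c].mean())) for c in range(276,292)])
for r0 in (80,88): print(r0,[(c,int(g[r0-2:r0+3,c].mean()),round(float(np.median(q['d'][r0-2:r0+3,c])),3)) for c in range(276,292)])
def a(c,r,z): return (planar(m,c,r,z)[:2]-E)@ex
print(a(280,82,.04),a(282,82,.04),a(284,82,.04),a(281,40,.0425),a(283,40,.0425))
E
```

```text
30 [(276, 247), (277, 248), (278, 249), (279, 247), (280, 215), (281, 116), (282, 58), (283, 145), (284, 234), (285, 249), (286, 248), (287, 247), (288, 247), (289, 247), (290, 247), (291, 247)]
50 [(276, 248), (277, 248), (278, 248), (279, 250), (280, 245), (281, 175), (282, 72), (283, 83), (284, 190), (285, 248), (286, 250), (287, 248), (288, 248), (289, 248), (290, 248), (291, 248)]
80 [(276, 102, 0.389), (277, 100, 0.389), (278, 100, 0.389), (279, 99, 0.389), (280, 94, 0.389), (281, 90, 0.389), (282, 94, 0.351), (283, 99, 0.351), (284, 98, 0.351), (285, 99, 0.352), (286, 98, 0.352), (287, 98, 0.352), (288, 99, 0.351), (289, 97, 0.352), (290, 98, 0.351), (291, 96, 0.351)]
88 [(276, 102, 0.391), (277, 103, 0.391), (278, 102, 0.391), (279, 101, 0.391), (280, 102, 0.391), (281, 99, 0.391), (282, 100, 0.354), (283, 100, 0.354), (284, 98, 0.354), (285, 99, 0.354), (286, 98, 0.354), (287, 98, 0.353), (288, 98, 0.354), (289, 97, 0.353), (290, 97, 0.354), (291, 97, 0.354)]
-0.0008798498509530427 0.0009440732030223092 0.0027680279113144954 0.0013854363915803344 0.0031427586634832205
```

The offset is about 1.9 mm, within the 4 mm tolerance. Handing in.

```bash
python3 -c "
from cell import arm
print(arm.sign_off())"
```

```text
the job is handed in; nothing more can be done
None
```

I handed the job in at about 11 s of robot time. By my last measurement the fold line is about 1.9 mm behind the block's front edge (tolerance 4 mm), and the clamp handle is level with the foot on the blank. I touched no bystander, and no verdict came back.

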